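# Put the mixed-up filters back in their own bins

## Robot

A 6-joint arm with a two-finger parallel gripper is mounted at the origin on the work surface. World frame = base frame: x ahead of the robot, y to its left, z up, the work surface at z = 0. Lengths are in m, angles in rad, forces in N, time in s.
With the tool pointing down it reaches from about 0.35 to 0.775 m from the base axis. Payload 7.3 kg.
Tool frame: the origin (TCP) lies at the centre of the arm's flange, where the gripper is bolted on; the fingertips stand 178 mm ahead of it and the grasp point (between the pads) lies 159 mm ahead of it; z points along the fingers, y is the line along which they close (so a half turn about z gives the same grasp; the last joint's range is limited). The gripper opens to 92 mm and grips with 3 to 60 N. Pads are 19 mm wide; open, the fingers measure 130 mm over their backs; the gripper's body (75 mm by 190 mm) begins 47 mm behind the grasp point.
Start: joints at [1.154, 0.342, 1.524, -0, 1.275, -0.146], TCP at [0.14, 0.506, 0.405] pointing down, gripper open.
Joint ranges: [-2.53, 2.53], [-0.77, 2.02], [0.04, 2.7], [-1, 4.14], [0.28, 2.66], [-3.11, 3.11]. Speed limits (rad/s): [2.57, 2.57, 3.14, 3.14, 3.14, 3.14].

## Interface

Orientations are given as [roll, pitch, yaw] about the fixed x, y, z axes, in that order (R = Rz(yaw) Ry(pitch) Rx(roll)).
In Python, from cell import robot gives the robot as it stands.
- The arm moves only by the tool drive_effector, called after "Request:" as name(argument=value, ...) on one line, values as JSON. Schema: {"type":"object","properties":{"motion":{"type":"array","items":{"type":"number"},"minItems":6,"maxItems":48},"finger_gap":{"type":"number"},"squeeze":{"type":"number"},"only":{"type":"string"},"quiet":{"type":"boolean"},"lines":{"type":"string"}},"required":["motion"],"additionalProperties":false}. motion is one flat list of numbers that holds 1 to 8 rows one after another, with no inner brackets; each row has 6 numbers: dx, dy, dz in m, then a rotation vector rx, ry, rz in rad; each row shifts and turns the commanded pose from where the row before left it, along the tool's axes as they then stand; what a row does not reach is not made up. A row lasts 1/12 s, in which the tool goes at most 0.0417 m and 0.125 rad, less where a joint would pass 70% of its speed; a pose out of reach is approached as far as the arm can. finger_gap is the finger opening in m, set as the call begins (left out keeps the last). The fingers move at their own pace and stop on an object; squeeze is the grip in N (left out, the last holds). Time passes only in rows, so rows that do not move let the fingers close. The tool returns the time, the measured TCP pose, the force, the opening and the grip force at its end. only (a regular expression) keeps the lines of the reply that match it, lines (a string "A,B") keeps lines A to B, and quiet returns only ok. Input that does not fit is refused with a message, and nothing moves.
- robot.observe(): the state, without advancing time (a new reading comes with each control period).
- robot.read_camera(name): name is "scene" or "side" or "wrist"; returns a dict with "image" (400x640x3 uint8, red, green, blue), "fx", "fy", "cx", "cy" (pixels), "k1" (the pictures are not rectified: a ray, as slopes to the right and down, at radius r is drawn at 1 + k1 r^2 times it, then the intrinsics apply), "pose" (4x4, takes a point from camera to world coordinates). Camera axes: x right, y down, z forward; pixel columns grow to the right and rows downward; lengths in m; the calibration is good to about 2 mm. A picture is of the moment at which its call begins. There is no depth.
- robot.hand_in(): hands the job in; it is judged then, once.
The state is a dict: "time": time; "qpos": joint angles; "qvel": joint speeds; "joint_efforts": joint torques, N m; "tool_pos": TCP position; "tool_rot": TCP orientation; "contact_force": force on the tool from outside, world axes, zero at the start; "torque": the same for the moment, N m; "opening": finger opening in m; "grip_force": force on a finger pad.
Only numpy, scipy, OpenCV 4.12 (cv2) and the standard library are available. Lean on these libraries where they do the work, as an engineer would, in place of code of your own. Each camera call takes 0.05 s, during which the arm holds its last target. There are 200 camera calls.

## Task

The four spin-on filters have been put back in each other's bins: get every filter into the bin whose label card has its own colour, standing upright on the bin's floor. Each bin takes only one, so park a filter out of the way meanwhile where you need to (the black mat is kept clear for that). Set the filters down, don't drop or topple them, and don't disturb the glass bowl.

Things in the scene. Friction and masses are not known exactly. Their poses are not given: they have to be found in the camera images.
- filter_red: Loose spin-on engine filter: an upright red can, 66 mm diameter, 104 mm tall over the small hexagon nut (25 mm wide, 8 mm high) on its closed top end; straight sides up to 86 mm; plain grey band round its lower half. About 0.25 to 0.5 kg. Origin at the centre of its underside, z up. At the start it stands in a bin of another colour.
- filter_blue: Loose spin-on engine filter: an upright blue can, 62 mm diameter, 110 mm tall over the small hexagon nut (25 mm wide, 8 mm high) on its closed top end; straight sides up to 92 mm; plain grey band round its lower half. About 0.25 to 0.5 kg. Origin at the centre of its underside, z up. At the start it stands in a bin of another colour.
- filter_yellow: Loose spin-on engine filter: an upright yellow can, 60 mm diameter, 100 mm tall over the small hexagon nut (25 mm wide, 8 mm high) on its closed top end; straight sides up to 82 mm; plain grey band round its lower half. About 0.25 to 0.5 kg. Origin at the centre of its underside, z up. At the start it stands in a bin of another colour.
- filter_white: Loose spin-on engine filter: an upright white can, 64 mm diameter, 106 mm tall over the small hexagon nut (25 mm wide, 8 mm high) on its closed top end; straight sides up to 88 mm; plain grey band round its lower half. About 0.25 to 0.5 kg. Origin at the centre of its underside, z up. At the start it stands in a bin of another colour.
- bin_red: Fixed dark steel shelf bin with a red label card, open on top, 94 x 94 mm outside, 88 x 88 mm inside, walls 3 mm thick, rim 48 mm high (30 mm on the label side), inner floor 3 mm above the bench; takes one filter. The card, 30 x 78 mm, lies on a sloping lip that reaches to 76 mm from the centre on the bin's +x side. Origin at the centre of its underside, z up, x towards the label.
- bin_blue: Fixed dark steel shelf bin with a blue label card, open on top, 94 x 94 mm outside, 88 x 88 mm inside, walls 3 mm thick, rim 48 mm high (30 mm on the label side), inner floor 3 mm above the bench; takes one filter. The card, 30 x 78 mm, lies on a sloping lip that reaches to 76 mm from the centre on the bin's +x side. Origin at the centre of its underside, z up, x towards the label.
- bin_yellow: Fixed dark steel shelf bin with a yellow label card, open on top, 94 x 94 mm outside, 88 x 88 mm inside, walls 3 mm thick, rim 48 mm high (30 mm on the label side), inner floor 3 mm above the bench; takes one filter. The card, 30 x 78 mm, lies on a sloping lip that reaches to 76 mm from the centre on the bin's +x side. Origin at the centre of its underside, z up, x towards the label.
- bin_white: Fixed dark steel shelf bin with a white label card, open on top, 94 x 94 mm outside, 88 x 88 mm inside, walls 3 mm thick, rim 48 mm high (30 mm on the label side), inner floor 3 mm above the bench; takes one filter. The card, 30 x 78 mm, lies on a sloping lip that reaches to 76 mm from the centre on the bin's +x side. Origin at the centre of its underside, z up, x towards the label.
- mat: Fixed flat black rubber counter mat, 120 x 120 x 4 mm, lying free on the bench among the bins: the clear spot for setting a filter aside. Origin at the centre of its underside, so its top is 4 mm above the origin.
- bowl: Loose glass sediment bowl (bystander, fragile) a small clear glass cup standing mouth up, with a copper-brown gasket ring on its rim: 56 mm diameter, 59 mm tall, 0.16 kg. Origin at the centre of its underside, z up.

How it is judged:
At the end, for the whole second after the job is handed in: Each filter stands upright (within about 6 degrees) on the floor of the bin with its own colour of card (within 22 mm of its centre in plan, underside within 6 mm of the bin's floor), released and at rest (horizontal distance between filter_red and bin_red below 0.022 m and z of filter_red in the frame of bin_red between -0.003 and 0.009 m and angle between each of filter_red, filter_blue, filter_yellow, filter_white's own z axis and vertical below 0.1 rad and linear speed of each of filter_red, filter_blue, filter_yellow, filter_white below 0.02 m/s and contact force between each of filter_red, filter_blue, filter_yellow, filter_white and the fingers below 0.3 N and horizontal distance between filter_blue and bin_blue below 0.022 m and z of filter_blue in the frame of bin_blue between -0.003 and 0.009 m and horizontal distance between filter_yellow and bin_yellow below 0.022 m and z of filter_yellow in the frame of bin_yellow between -0.003 and 0.009 m and horizontal distance between filter_white and bin_white below 0.022 m and z of filter_white in the frame of bin_white between -0.003 and 0.009 m); the robot touches nothing.
It fails at once if a filter is knocked over or laid down (tilted more than 40 degrees) (angle between any of filter_red, filter_blue, filter_yellow, filter_white's own z axis and vertical above 0.7 rad).
It fails at once if a filter is dropped or thrown (faster than 0.7 m/s while not in the gripper: a free fall of some 25 mm) ((linear speed of filter_red above 0.7 m/s and contact force between filter_red and the fingers below 0.2 N) or (linear speed of filter_blue above 0.7 m/s and contact force between filter_blue and the fingers below 0.2 N) or (linear speed of filter_yellow above 0.7 m/s and contact force between filter_yellow and the fingers below 0.2 N) or (linear speed of filter_white above 0.7 m/s and contact force between filter_white and the fingers below 0.2 N)).
It fails at once if the glass bowl is shifted more than 25 mm or tipped (distance of bowl from where it was at the start of the episode above 0.025 m or angle between bowl's own z axis and vertical above 0.4 rad).
It also fails if it takes over 128 s, if anything falls off the work surface, if the arm or the gripper's body presses on something with over 40 N, if the wrist force passes 120 N, or if a joint passes its speed limit or range.

## Working session

There is one attempt and no reset: what is moved stays moved. The work goes in short steps, Python scripts to look and compute and a tool call to move; the robot and the scene stay as the last step left them, time stands still between calls to the robot, and variables do not carry over. Pictures are saved under pics/ and viewed, at most 14 in all, crops included, and the job is handed in when it is done.

```bash
ls; mkdir -p pics; python3 - <<'E'
from cell import robot
import cv2,numpy as np
print(robot.observe())
for n in("scene","side","wrist"):
    c=robot.read_camera(n);cv2.imwrite(f"pics/{n}0.png",c["image"][:,:,::-1]);print(n,c["fx"],c["fy"],c["cx"],c["cy"],c["k1"],np.round(c["pose"],4).tolist())
E
```

```text
pics
{'time': 0.0, 'qpos': array([ 1.15400885e+00,  3.42697553e-01,  1.52502005e+00,  2.11187123e-06,
        1.27540856e+00, -1.46015639e-01]), 'qvel': array([-0.00077443,  0.0003919 ,  0.00069239, -0.00023776,  0.0013303 ,
        0.00272284]), 'joint_efforts': array([-1.22780824e-03, -4.31250894e+01, -2.44218117e+01,  7.16584269e-02,
        5.59301418e-02, -7.92515084e-05]), 'tool_pos': array([0.14035255, 0.50574401, 0.40405677]), 'tool_rot': array([-3.14007576e+00, -2.25118270e-04,  2.87082003e+00]), 'contact_force': array([0.05206262, 0.1431515 , 0.55141762]), 'torque': array([ 0.03582982, -0.0324561 , -0.01791839]), 'grip_force': 0.0, 'opening': 0.09200912558756236}
scene 373.98494983022573 373.98494983022573 314.4483184553086 203.59801500267943 -0.04691824141397034 [[-0.7332, 0.5925, -0.3338, 0.8741], [0.68, 0.6302, -0.3749, 0.3606], [-0.0118, -0.5018, -0.8649, 0.8147], [0.0, 0.0, 0.0, 1.0]]
side 516.3975539511204 516.3975539511204 315.1420807341276 201.30439052484215 -0.10331617193352748 [[-0.961, -0.1828, 0.2073, 0.333], [-0.2758, 0.5827, -0.7644, 0.826], [0.019, -0.7918, -0.6104, 0.6541], [0.0, 0.0, 0.0, 1.0]]
wrist 318.09064480394625 318.09064480394625 316.4013035558961 197.83548973677776 -0.06335720450334571 [[0.2674, 0.9181, 0.2926, 0.0607], [0.9636, -0.254, -0.0835, 0.5286], [-0.0023, 0.3043, -0.9526, 0.3847], [0.0, 0.0, 0.0, 1.0]]
```

View pics/scene0.png

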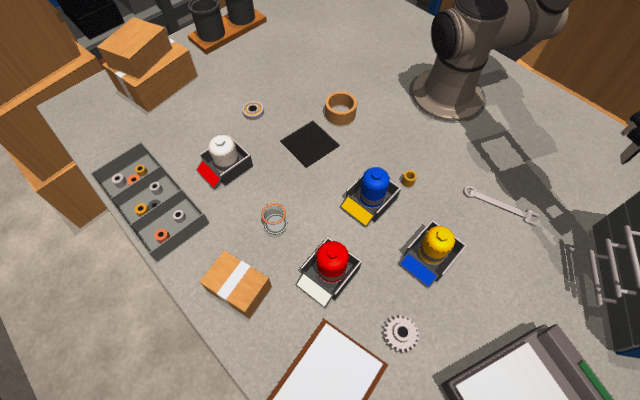

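View pics/side0.png

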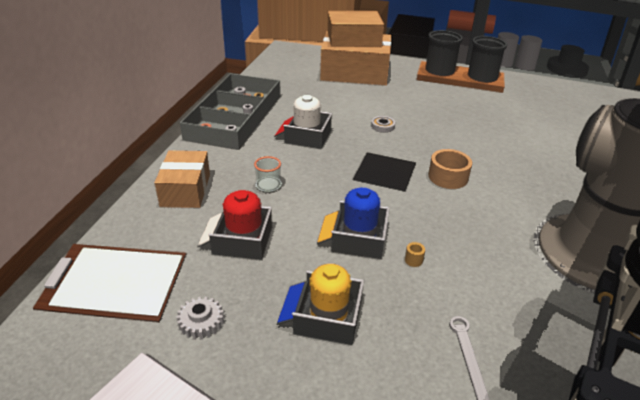

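The red/white cans are swapped with each other, and so are blue/yellow (white card bin at (330,270) holds red; red-card bin at (225,160) holds white; yellow-card bin at (372,193) holds blue; blue-card bin at (435,250) holds yellow). The mat is at (310,144) and the bowl at (274,218). Next I need enlarged crops.

```bash
python3 - <<'E'
import cv2
s=cv2.imread("pics/scene0.png");d=cv2.imread("pics/side0.png")
def crop(im,x,y,w,h,k,n):
    c=cv2.resize(im[y:y+h,x:x+w],None,fx=k,fy=k,interpolation=cv2.INTER_CUBIC)
    for i in range(0,w,20):
        cv2.line(c,(i*k,0),(i*k,5),(0,255,0),1);cv2.putText(c,str(x+i),(i*k,16),0,.35,(0,255,0),1)
    for i in range(20,h,20):
        cv2.line(c,(0,i*k),(5,i*k),(0,255,0),1);cv2.putText(c,str(y+i),(6,i*k+4),0,.35,(0,255,0),1)
    cv2.imwrite(n,c)
crop(s,190,115,200,120,4,"pics/sa.png")
crop(s,285,160,190,150,4,"pics/sb.png")
crop(d,200,185,190,150,4,"pics/da.png")
crop(d,235,85,190,120,4,"pics/db.png")
E
```

```text
(no output)
```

View pics/sa.png

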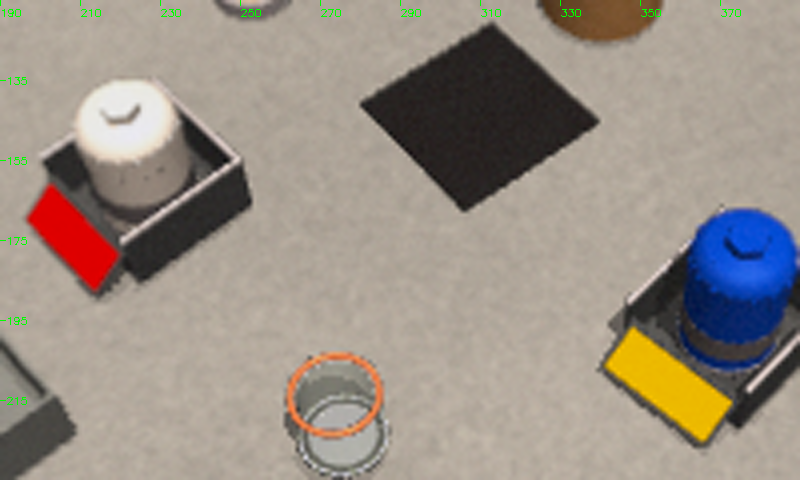

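View pics/sb.png

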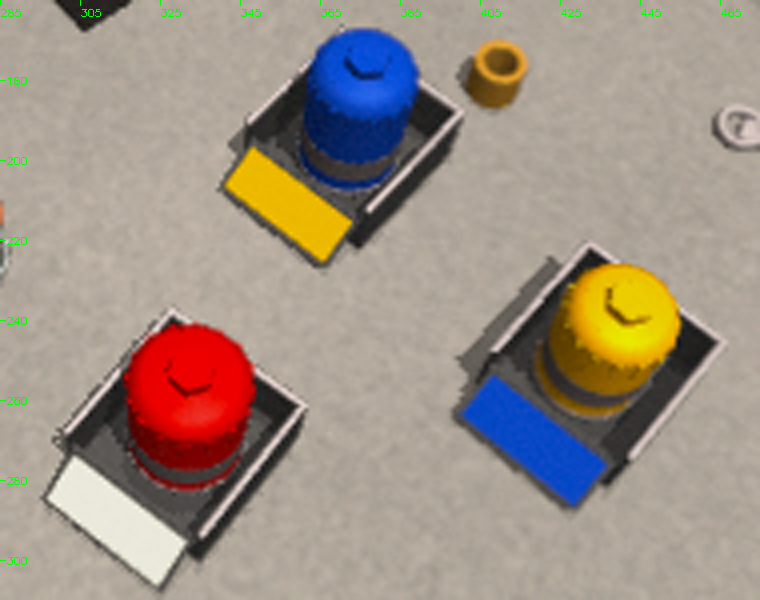

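View pics/da.png

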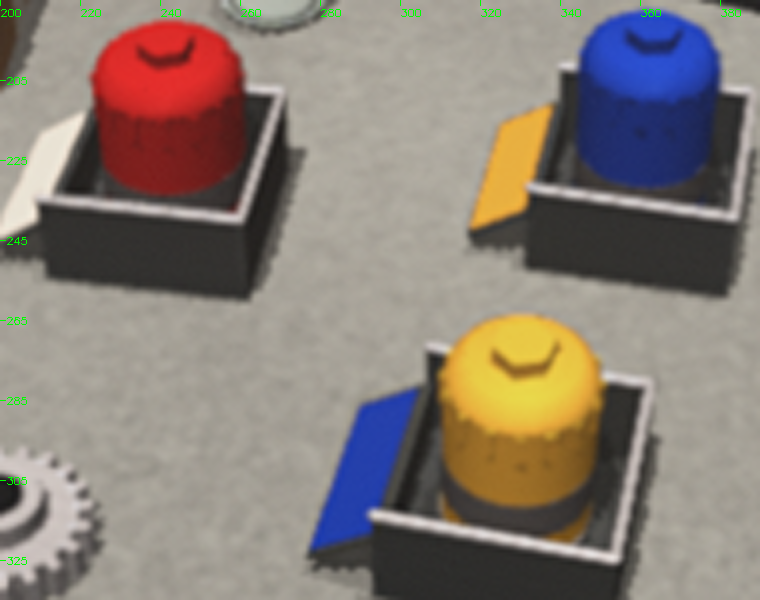

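View pics/db.png

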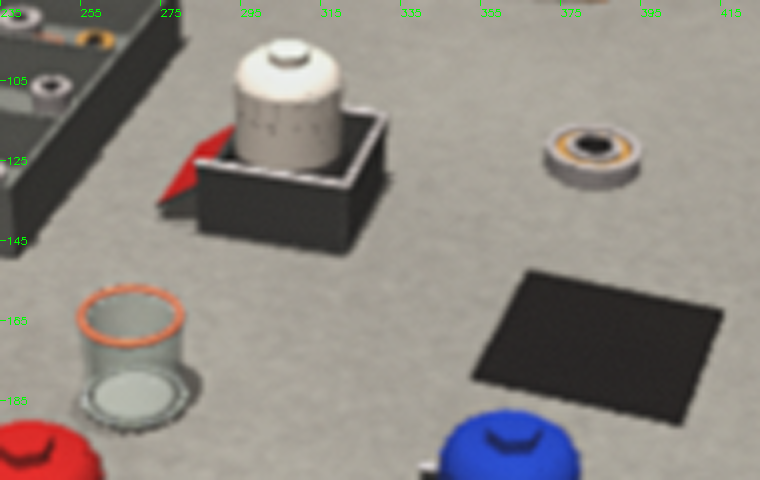

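The enlargements give nut, rim-corner, mat and bowl-rim pixels, for example red nut at scene (332.5,252.5) and side (241.5,195.5). I'll triangulate from these.

```bash
cat > m.py <<'E'
from cell import robot
import cv2,numpy as np
from scipy.optimize import least_squares
def proj(c,P):
    T=np.linalg.inv(c["pose"]);R,_=cv2.Rodrigues(T[:3,:3])
    K=np.array([[c["fx"],0,c["cx"]],[0,c["fy"],c["cy"]],[0,0,1.]])
    return cv2.projectPoints(np.atleast_2d(np.array(P,float)),R,T[:3,3],K,np.array([c["k1"],0,0,0.]))[0][:,0]
def tri(obs): # [(cam,(u,v))]
    f=lambda p:np.concatenate([proj(c,p)[0]-uv for c,uv in obs])
    r=least_squares(f,[.5,.2,.05]);return r.x,np.abs(r.fun).max()
E
python3 - <<'E'
from m import *
S=robot.read_camera("scene");D=robot.read_camera("side")
P=dict(white=((220.2,141),(307.2,97)),red=((332.5,252.5),(241.5,195.5)),blue=((376.7,174.5),(363.5,193.5)),yellow=((442,234.2),(331.5,271.3)),bowl=((273.7,213.5),(267.7,163.7)))
for n,(a,b) in P.items():
    p,e=tri([(S,a),(D,b)]);print(n,p.round(4),round(e,1))
m=[tri([(S,a),(D,b)])[0] for a,b in zip([(313.2,121.2),(339.7,145.2),(306,167.8),(280,140.7)],[(415.7,162.8),(405.5,191.2),(353,179.8),(367,152.5)])]
print("mat",np.round(m,3).tolist(),np.mean(m,0).round(4))
h=.047;O=dict(A=(h,h),B=(h,-h),C=(-h,h),D=(-h,-h))
B=dict(red=(dict(A=(220.5,175.5),B=(200.5,155),C=(250,154.5),D=(230,135.5)),dict(A=(284,125.2),C=(321.7,131),D=(331.5,114.5))),
yellow=(dict(A=(377,213),B=(347,190),C=(400.5,188),D=(370.5,166.3)),dict(A=(332,231.7),B=(340.7,201.8),C=(384.5,239.3),D=(387.5,208))),
blue=(dict(A=(442.5,275),B=(408.7,247.5),C=(465.5,245.7),D=(432.5,221.3)),dict(A=(292.5,313.5),B=(307.5,271.7),C=(354.5,325.3),D=(362.7,280.5))),
white=(dict(A=(335,293.3),B=(301.3,269.3),C=(361.3,261.5),D=(328,238)),dict(A=(210.5,235),C=(260.5,239.8),D=(271,208))))
for n,(s,d) in B.items():
    def f(q):
        c,sn=np.cos(q[3]),np.sin(q[3]);r=[]
        for cam,o in((S,s),(D,d)):
            r.append(proj(cam,[[q[0]+c*O[k][0]-sn*O[k][1],q[1]+sn*O[k][0]+c*O[k][1],q[2]] for k in o])-np.array(list(o.values())))
        return np.concatenate(r).ravel()
    r=least_squares(f,[.5,.2,.05,0],loss="soft_l1");print("bin",n,r.x.round(4),np.abs(r.fun).round(1).tolist())
E
```

```text
white [ 0.6474 -0.234   0.1092] 0.9
red [0.6497 0.1608 0.1033] 1.0
blue [0.4435 0.094  0.1068] 0.5
yellow [0.451  0.2893 0.0987] 0.5
bowl [ 0.6668 -0.0147  0.0564] 0.8
mat [[0.373, -0.198, 0.002], [0.38, -0.083, 0.001], [0.498, -0.092, -0.001], [0.49, -0.209, 0.001]] [ 0.4355 -0.1455  0.0007]
bin red [ 0.6452 -0.2393  0.0471 -0.0026] [0.5, 0.3, 0.5, 1.5, 0.7, 0.1, 0.7, 1.2, 0.8, 1.0, 0.4, 1.3, 0.0, 0.3]
bin yellow [0.4433 0.0945 0.0467 0.0858] [0.3, 0.9, 0.6, 0.6, 0.3, 1.1, 0.2, 0.4, 0.6, 1.1, 1.1, 0.3, 0.7, 1.0, 0.7, 0.0]
bin blue [0.4516 0.2945 0.0468 0.0622] [0.4, 1.1, 1.1, 1.2, 1.0, 1.2, 0.6, 2.2, 0.6, 1.2, 1.3, 0.4, 0.8, 0.8, 0.2, 0.4]
bin white [0.6535 0.1634 0.0462 0.1506] [0.6, 0.2, 0.4, 2.2, 0.2, 1.2, 0.6, 1.9, 2.2, 0.5, 0.3, 1.1, 0.3, 0.0]
```

Heights agree with the given data to within a few mm. I'll swap yellow and blue first. To start, I turn the tool to yaw π and move above yellow.

```bash
cat > d.py <<'E'
import sys
from cell import robot
import numpy as np
from scipy.spatial.transform import Rotation as R
o=robot.observe();r=R.from_euler("xyz",o["tool_rot"])
x,y,z=map(float,sys.argv[1:4])
print("dx dy dz",r.inv().apply(np.array([x,y,z+.159])-o["tool_pos"]).round(4),"rotvec",(r.inv()*R.from_euler("xyz",[np.pi,0,np.pi])).as_rotvec().round(4),"t",o["time"])
E
```

Request:
drive_effector(motion=[0, 0, 0, 0, 0, -0.09, 0, 0, 0, 0, 0, -0.09, 0, 0, 0, 0, 0, -0.09, -0.031, -0.0217, 0, 0, 0, 0, -0.031, -0.0217, 0, 0, 0, 0, -0.031, -0.0217, 0, 0, 0, 0, -0.031, -0.0217, 0, 0, 0, 0, -0.031, -0.0217, 0, 0, 0, 0], finger_gap=0.092, squeeze=20)

```text
time: 0.92
tool_pos: [0.2964, 0.3961, 0.4047]
tool_rot: [3.141, 0.0, 3.141]
contact_force: [0.4, 0.8, 0.2]
opening: 0.0919
grip_force: 0.0
```

Request:
drive_effector(motion=[-0.031, -0.0217, 0, 0, 0, 0, -0.031, -0.0217, 0, 0, 0, 0, -0.031, -0.0217, 0, 0, 0, 0, -0.031, -0.0217, 0, 0, 0, 0, -0.031, -0.0217, 0, 0, 0, 0, 0, 0, 0, 0, 0, 0, 0, 0, 0, 0, 0, 0, 0, 0, 0, 0, 0, 0])

```text
time: 1.58
tool_pos: [0.45, 0.2887, 0.4044]
tool_rot: [3.142, -0.001, 3.14]
contact_force: [0.4, 1.1, 0.2]
opening: 0.0915
grip_force: 0.0
```

```bash
python3 d.py 0.451 0.2893 0.075
python3 - <<'E'
from m import *
c=robot.read_camera("wrist");im=c["image"][:,:,::-1].copy()
for p,col in(((.451,.2893,.103),(0,0,255)),((.4435,.094,.112),(0,0,255))):
    cv2.drawMarker(im,tuple(int(v) for v in proj(c,p)[0]),(0,0,0),0,12,1)
for ctr in((.4516,.2945,.0622),(.4433,.0945,.0858)):
    k=np.cos(ctr[2])*.047;s=np.sin(ctr[2])*.047
    q=[[ctr[0]+a*k-b*s,ctr[1]+a*s+b*k,.048] for a,b in((1,1),(1,-1),(-1,-1),(-1,1))]
    cv2.polylines(im,[proj(c,q).astype(int)],True,(0,255,0),1)
cv2.imwrite("pics/w1.png",im)
E
```

```text
dx dy dz [-0.0012  0.0006  0.1704] rotvec [ 0.0001 -0.0011 -0.0015] t 1.5833
```

View pics/w1.png

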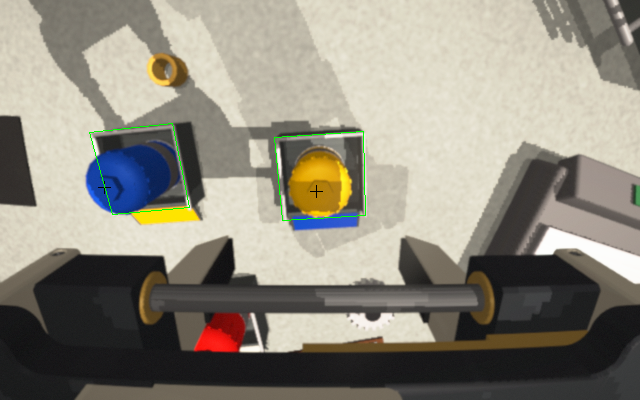

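The wrist view shows yellow's nut at (320,190), 4 px right of my estimate, so y ≈ 0.292. Blue's nut is at (113,187), about 8 px right of my estimate. The bins match. I'll shift +3 mm in y and descend on yellow.

Request:
drive_effector(motion=[-0.001, 0.003, 0.02, 0, 0, 0, 0, 0, 0.04, 0, 0, 0, 0, 0, 0.04, 0, 0, 0, 0, 0, 0.03, 0, 0, 0, 0, 0, 0.02, 0, 0, 0, 0, 0, 0.015, 0, 0, 0, 0, 0, 0.005, 0, 0, 0, 0, 0, 0, 0, 0, 0])

```text
time: 2.3
tool_pos: [0.4501, 0.2924, 0.2339]
tool_rot: [-3.141, -0.002, -3.14]
contact_force: [0.1, -0.3, 0.4]
opening: 0.0918
grip_force: 0.0
```

```bash
python3 - <<'E'
from m import *
S=robot.read_camera("scene");D=robot.read_camera("side")
c=np.hstack([S["image"][180:310,380:500],D["image"][230:360,270:390]])[:,:,::-1]
cv2.imwrite("pics/g1.png",cv2.resize(c,None,fx=3.2,fy=3.2,interpolation=2))
E
```

```text
(no output)
```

View pics/g1.png

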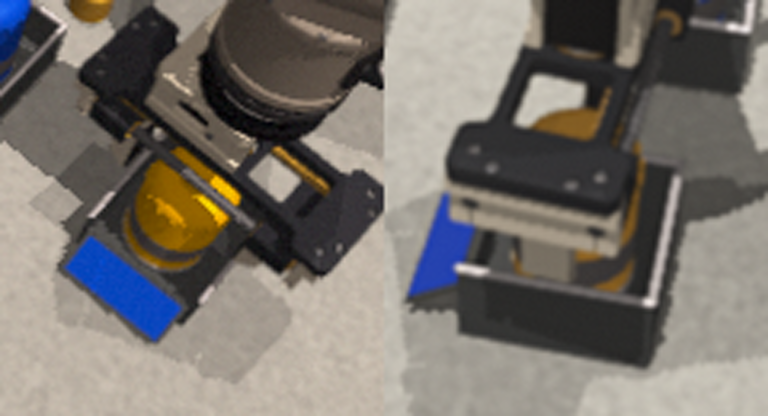

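The fingers straddle yellow above the rim. I'll close and lift.

Request:
drive_effector(motion=[0, 0, 0, 0, 0, 0, 0, 0, 0, 0, 0, 0, 0, 0, 0, 0, 0, 0, 0, 0, 0, 0, 0, 0, 0, 0, 0, 0, 0, 0, 0, 0, 0, 0, 0, 0, 0, 0, 0, 0, 0, 0, 0, 0, 0, 0, 0, 0], finger_gap=0.04, squeeze=35)

```text
time: 3.07
tool_pos: [0.4513, 0.2917, 0.235]
tool_rot: [3.141, 0.0, 3.141]
contact_force: [-0.7, 0.4, 3.0]
opening: 0.0595
grip_force: 35.0
```

Request:
drive_effector(motion=[0, 0, 0, 0, 0, 0, 0, 0, 0, 0, 0, 0, 0, 0, -0.005, 0, 0, 0, 0, 0, -0.015, 0, 0, 0, 0, 0, -0.03, 0, 0, 0, 0, 0, -0.03, 0, 0, 0, 0, 0, -0.03, 0, 0, 0, 0, 0, -0.02, 0, 0, 0])

```text
time: 3.73
tool_pos: [0.4512, 0.2916, 0.367]
tool_rot: [3.141, 0.001, 3.141]
contact_force: [-0.0, 0.9, -3.3]
opening: 0.0593
grip_force: 35.0
```

```bash
python3 d.py 0.435 -0.145 0.205
```

```text
dx dy dz [ 0.0159 -0.4366  0.0027] rotvec [ 0.0005  0.0012 -0.0008] t 3.7333
```

Yellow is held and its bottom is about 0.135 m up, which clears blue. I'll carry it to the mat.

Request:
drive_effector(motion=[0.001, -0.02, 0, 0, 0, 0, 0.001, -0.03, 0, 0, 0, 0, 0.001, -0.034, 0, 0, 0, 0, 0.001, -0.034, 0, 0, 0, 0, 0.001, -0.034, 0, 0, 0, 0, 0.001, -0.034, 0, 0, 0, 0, 0.001, -0.034, 0, 0, 0, 0, 0.001, -0.034, 0, 0, 0, 0])

```text
time: 4.4
tool_pos: [0.4422, 0.0361, 0.3643]
tool_rot: [3.141, -0.002, 3.141]
contact_force: [1.1, 0.2, -3.7]
opening: 0.0596
grip_force: 35.0
```

Request:
drive_effector(motion=[0.001, -0.034, 0, 0, 0, 0, 0.001, -0.034, 0, 0, 0, 0, 0.001, -0.034, 0, 0, 0, 0, 0.001, -0.034, 0, 0, 0, 0, 0.002, -0.03, 0, 0, 0, 0, 0.002, -0.017, 0, 0, 0, 0, 0, 0, 0, 0, 0, 0, 0, 0, 0, 0, 0, 0])

```text
time: 5.07
tool_pos: [0.4344, -0.146, 0.3641]
tool_rot: [3.14, -0.002, 3.138]
contact_force: [-0.5, -0.3, -4.4]
opening: 0.0594
grip_force: 35.0
```

```bash
python3 d.py 0.435 -0.145 0.077
```

```text
dx dy dz [-0.0008  0.0009  0.1281] rotvec [ 0.0012 -0.0017 -0.0032] t 5.0667
```

Request:
drive_effector(motion=[0, 0, 0.02, 0, 0, 0, 0, 0, 0.03, 0, 0, 0, 0, 0, 0.03, 0, 0, 0, 0, 0, 0.02, 0, 0, 0, 0, 0, 0.015, 0, 0, 0, 0, 0, 0.008, 0, 0, 0, 0, 0, 0, 0, 0, 0, 0, 0, 0, 0, 0, 0])

```text
time: 5.73
tool_pos: [0.4351, -0.1448, 0.2419]
tool_rot: [3.141, -0.0, -3.142]
contact_force: [-1.0, 0.1, -4.0]
opening: 0.0591
grip_force: 35.0
```

Request:
drive_effector(motion=[0, 0, 0.001, 0, 0, 0, 0, 0, 0.001, 0, 0, 0, 0, 0, 0.001, 0, 0, 0, 0, 0, 0, 0, 0, 0, 0, 0, 0, 0, 0, 0])

```text
time: 6.15
tool_pos: [0.4349, -0.1454, 0.239]
tool_rot: [-3.141, 0.001, 3.141]
contact_force: [-0.3, 0.2, -3.7]
opening: 0.0593
grip_force: 35.0
```

Request:
drive_effector(motion=[0, 0, 0.001, 0, 0, 0, 0, 0, 0.001, 0, 0, 0, 0, 0, 0, 0, 0, 0, 0, 0, 0, 0, 0, 0])

```text
time: 6.48
tool_pos: [0.4349, -0.1453, 0.2366]
tool_rot: [3.141, -0.0, 3.141]
contact_force: [-0.7, -0.9, -4.4]
opening: 0.0594
grip_force: 35.0
```

Request:
drive_effector(motion=[0, 0, 0.001, 0, 0, 0, 0, 0, 0, 0, 0, 0, 0, 0, 0, 0, 0, 0])

```text
time: 6.73
tool_pos: [0.435, -0.1454, 0.236]
tool_rot: [-3.141, 0.0, 3.141]
contact_force: [-0.6, 1.5, 1.2]
opening: 0.0594
grip_force: 35.0
```

Contact with the mat (force −4 → +1). I'll release and rise, then go look at blue.

Request:
drive_effector(motion=[0, 0, 0, 0, 0, 0, 0, 0, 0, 0, 0, 0, 0, 0, 0, 0, 0, 0, 0, 0, 0, 0, 0, 0, 0, 0, 0, 0, 0, 0, 0, 0, 0, 0, 0, 0], finger_gap=0.092)

```text
time: 7.23
tool_pos: [0.4349, -0.1454, 0.2357]
tool_rot: [3.142, 0.0, 3.141]
contact_force: [-0.2, 0.4, 0.4]
opening: 0.0908
grip_force: 0.0
```

Request:
drive_effector(motion=[0, 0, -0.02, 0, 0, 0, 0, 0, -0.035, 0, 0, 0, 0, 0, -0.035, 0, 0, 0, 0, 0, -0.03, 0, 0, 0, 0, 0.03, -0.01, 0, 0, 0, 0, 0.035, 0, 0, 0, 0, 0, 0.035, 0, 0, 0, 0, 0, 0.035, 0, 0, 0, 0])

```text
time: 7.9
tool_pos: [0.4346, -0.0091, 0.3661]
tool_rot: [-3.142, 0.001, 3.14]
contact_force: [-0.4, -1.1, -0.8]
opening: 0.0917
grip_force: 0.0
```

Request:
drive_effector(motion=[0, 0.035, 0, 0, 0, 0, 0, 0.03, 0, 0, 0, 0, -0.008, 0.03, 0, 0, 0, 0, 0, 0.01, 0, 0, 0, 0, 0, 0, 0, 0, 0, 0, 0, 0, 0, 0, 0, 0])

```text
time: 8.4
tool_pos: [0.4429, 0.0947, 0.3655]
tool_rot: [-3.141, -0.0, -3.141]
contact_force: [-0.1, 0.1, -0.6]
opening: 0.0918
grip_force: 0.0
```

```bash
python3 d.py 0.4435 0.097 0.079
python3 - <<'E'
from m import *
c=robot.read_camera("wrist");im=c["image"][:,:,::-1].copy()
cv2.drawMarker(im,tuple(int(v) for v in proj(c,(.4435,.097,.113))[0]),(255,255,255),0,12,1)
cv2.drawMarker(im,tuple(int(v) for v in proj(c,(.435,-.145,.103))[0]),(0,0,0),0,12,1)
cv2.imwrite("pics/w2.png",im)
E
```

```text
dx dy dz [-0.0006  0.0024  0.1275] rotvec [-0.0004 -0.0005  0.0008] t 8.4
```

View pics/w2.png

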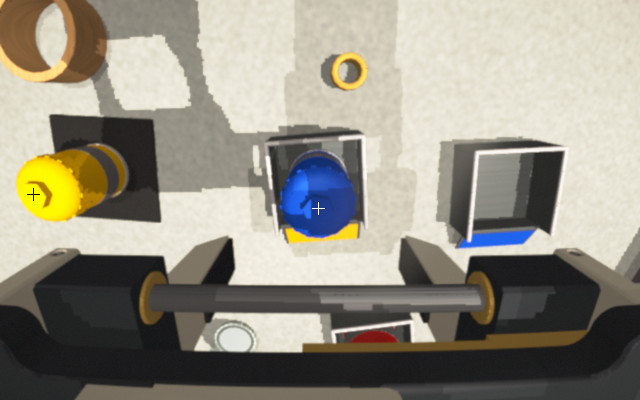

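Yellow stands upright on the mat. Blue's nut is at (315,205), 3 px from the prediction, so y ≈ 0.095. I'll descend on blue straight down and grip.

Request:
drive_effector(motion=[0, 0, 0.02, 0, 0, 0, 0, 0, 0.035, 0, 0, 0, 0, 0, 0.035, 0, 0, 0, 0, 0, 0.02, 0, 0, 0, 0, 0, 0.012, 0, 0, 0, 0, 0, 0.005, 0, 0, 0, 0, 0, 0, 0, 0, 0, 0, 0, 0, 0, 0, 0])

```text
time: 9.12
tool_pos: [0.4435, 0.0939, 0.2392]
tool_rot: [3.142, 0.001, 3.14]
contact_force: [0.4, 0.0, 0.1]
opening: 0.0917
grip_force: 0.0
```

Request:
drive_effector(motion=[0, 0, 0, 0, 0, 0, 0, 0, 0, 0, 0, 0, 0, 0, 0, 0, 0, 0, 0, 0, 0, 0, 0, 0, 0, 0, 0, 0, 0, 0, 0, 0, 0, 0, 0, 0, 0, 0, 0, 0, 0, 0, 0, 0, 0, 0, 0, 0], finger_gap=0.04, squeeze=35)

```text
time: 9.78
tool_pos: [0.4432, 0.0948, 0.2391]
tool_rot: [3.141, 0.001, 3.141]
contact_force: [-0.1, 3.3, 4.7]
opening: 0.0616
grip_force: 35.0
```

Request:
drive_effector(motion=[0, 0, 0, 0, 0, 0, 0, 0, -0.005, 0, 0, 0, 0, 0, -0.015, 0, 0, 0, 0, 0, -0.025, 0, 0, 0, 0, 0, -0.025, 0, 0, 0, 0, 0, -0.01, 0, 0, 0, 0, 0, 0, 0, 0, 0, 0, 0, 0, 0, 0, 0])

```text
time: 10.45
tool_pos: [0.4427, 0.0945, 0.3184]
tool_rot: [-3.141, -0.001, 3.141]
contact_force: [-0.6, 0.6, -5.0]
opening: 0.0614
grip_force: 35.0
```

```bash
python3 d.py 0.4516 0.2945 0.159
```

```text
dx dy dz [-0.0087  0.2     0.0003] rotvec [-0.0001 -0.0005 -0.0008] t 10.45
```

Request:
drive_effector(motion=[-0.001, 0.02, 0, 0, 0, 0, -0.002, 0.035, 0, 0, 0, 0, -0.002, 0.035, 0, 0, 0, 0, -0.002, 0.035, 0, 0, 0, 0, -0.002, 0.035, 0, 0, 0, 0, 0, 0.025, 0, 0, 0, 0, 0, 0.015, 0, 0, 0, 0, 0, 0, 0, 0, 0, 0])

```text
time: 11.12
tool_pos: [0.4515, 0.2972, 0.3164]
tool_rot: [-3.141, -0.003, -3.139]
contact_force: [-0.0, -0.5, -4.5]
opening: 0.0615
grip_force: 35.0
```

Request:
drive_effector(motion=[0, 0, 0.02, 0, 0, 0, 0, 0, 0.025, 0, 0, 0, 0, 0, 0.015, 0, 0, 0, 0, 0, 0.01, 0, 0, 0, 0, 0, 0.004, 0, 0, 0, 0, 0, 0.002, 0, 0, 0, 0, 0, 0, 0, 0, 0, 0, 0, 0, 0, 0, 0])

```text
time: 11.78
tool_pos: [0.4526, 0.2946, 0.2434]
tool_rot: [3.141, 0.001, 3.141]
contact_force: [0.5, -0.8, -3.5]
opening: 0.0614
grip_force: 35.0
```

```bash
python3 d.py 0.4516 0.2945 0.080
```

```text
dx dy dz [ 0.001  -0.0001  0.0044] rotvec [ 0.0006  0.0013 -0.001 ] t 11.7833
```

Request:
drive_effector(motion=[0, 0, 0.001, 0, 0, 0, 0, 0, 0.001, 0, 0, 0, 0, 0, 0.001, 0, 0, 0, 0, 0, 0.001, 0, 0, 0, 0, 0, 0, 0, 0, 0, 0, 0, 0, 0, 0, 0])

```text
time: 12.28
tool_pos: [0.4523, 0.2947, 0.2391]
tool_rot: [3.141, 0.001, 3.141]
contact_force: [0.0, -0.2, -0.6]
opening: 0.062
grip_force: 35.0
```

Request:
drive_effector(motion=[0, 0, 0.001, 0, 0, 0, 0, 0, 0, 0, 0, 0, 0, 0, 0, 0, 0, 0])

```text
time: 12.53
tool_pos: [0.4523, 0.2947, 0.239]
tool_rot: [3.141, 0.001, 3.141]
contact_force: [-2.5, -1.2, 7.9]
opening: 0.0615
grip_force: 35.0
```

Blue is down. I'll release, rise and go back to yellow on the mat.

Request:
drive_effector(motion=[0, 0, 0, 0, 0, 0, 0, 0, 0, 0, 0, 0, 0, 0, 0, 0, 0, 0, 0, 0, 0, 0, 0, 0, 0, 0, 0, 0, 0, 0, 0, 0, 0, 0, 0, 0], finger_gap=0.092)

```text
time: 13.03
tool_pos: [0.4523, 0.2947, 0.2376]
tool_rot: [3.142, -0.0, 3.141]
contact_force: [0.3, 0.4, 0.9]
opening: 0.0912
grip_force: 0.0
```

Request:
drive_effector(motion=[0, 0, -0.02, 0, 0, 0, 0, 0, -0.035, 0, 0, 0, 0, 0, -0.03, 0, 0, 0, 0, 0, -0.01, 0, 0, 0, 0, -0.03, 0, 0, 0, 0, 0, -0.04, 0, 0, 0, 0, 0.002, -0.04, 0, 0, 0, 0, 0.003, -0.04, 0, 0, 0, 0])

```text
time: 13.7
tool_pos: [0.4467, 0.1434, 0.3324]
tool_rot: [-3.142, -0.0, -3.141]
contact_force: [1.1, 0.2, -0.7]
opening: 0.0918
grip_force: 0.0
```

Request:
drive_effector(motion=[0.003, -0.04, 0, 0, 0, 0, 0.003, -0.04, 0, 0, 0, 0, 0.003, -0.04, 0, 0, 0, 0, 0.003, -0.04, 0, 0, 0, 0, 0, -0.04, 0, 0, 0, 0, 0, -0.04, 0, 0, 0, 0, 0, -0.04, 0, 0, 0, 0, 0, -0.01, 0, 0, 0, 0])

```text
time: 14.37
tool_pos: [0.4348, -0.15, 0.3325]
tool_rot: [-3.14, 0.001, 3.137]
contact_force: [0.9, -0.5, -0.6]
opening: 0.0914
grip_force: 0.0
```

Request:
drive_effector(motion=[0, 0, 0, 0, 0, 0, 0, 0, 0, 0, 0, 0])

```text
time: 14.53
tool_pos: [0.4347, -0.1453, 0.3322]
tool_rot: [3.14, -0.001, 3.139]
contact_force: [0.3, 0.2, -0.1]
opening: 0.0922
grip_force: 0.0
```

```bash
python3 d.py 0.435 -0.145 0.077
```

```text
dx dy dz [-0.0004  0.0002  0.0962] rotvec [ 0.0011 -0.0009 -0.0026] t 14.5333
```

Request:
drive_effector(motion=[0, 0, 0.02, 0, 0, 0, 0, 0, 0.03, 0, 0, 0, 0, 0, 0.025, 0, 0, 0, 0, 0, 0.015, 0, 0, 0, 0, 0, 0.006, 0, 0, 0, 0, 0, 0, 0, 0, 0, 0, 0, 0, 0, 0, 0])

```text
time: 15.12
tool_pos: [0.4353, -0.1444, 0.2371]
tool_rot: [3.141, 0.0, -3.141]
contact_force: [-0.2, -0.0, 0.6]
opening: 0.092
grip_force: 0.0
```

Request:
drive_effector(motion=[0, 0, 0, 0, 0, 0, 0, 0, 0, 0, 0, 0, 0, 0, 0, 0, 0, 0, 0, 0, 0, 0, 0, 0, 0, 0, 0, 0, 0, 0, 0, 0, 0, 0, 0, 0, 0, 0, 0, 0, 0, 0, 0, 0, 0, 0, 0, 0], finger_gap=0.04, squeeze=35)

```text
time: 15.78
tool_pos: [0.435, -0.1454, 0.237]
tool_rot: [-3.142, 0.0, 3.141]
contact_force: [-1.3, 1.1, 3.9]
opening: 0.0593
grip_force: 35.0
```

Request:
drive_effector(motion=[0, 0, 0, 0, 0, 0, 0, 0, -0.005, 0, 0, 0, 0, 0, -0.015, 0, 0, 0, 0, 0, -0.025, 0, 0, 0, 0, 0, -0.025, 0, 0, 0, 0, 0, -0.01, 0, 0, 0, 0, 0, 0, 0, 0, 0, 0, 0, 0, 0, 0, 0])

```text
time: 16.45
tool_pos: [0.4346, -0.1452, 0.3164]
tool_rot: [3.141, -0.0, 3.141]
contact_force: [-0.4, -0.2, -4.2]
opening: 0.0594
grip_force: 35.0
```

```bash
python3 d.py 0.4433 0.0945 0.159
```

```text
dx dy dz [-0.0085  0.2397 -0.0015] rotvec [ 0.0002 -0.0003 -0.0008] t 16.45
```

Request:
drive_effector(motion=[-0.001, 0.02, 0, 0, 0, 0, -0.001, 0.035, 0, 0, 0, 0, -0.0015, 0.04, 0, 0, 0, 0, -0.0015, 0.04, 0, 0, 0, 0, -0.0015, 0.04, 0, 0, 0, 0, -0.002, 0.035, 0, 0, 0, 0, 0, 0.02, 0, 0, 0, 0, 0, 0.01, 0, 0, 0, 0])

```text
time: 17.12
tool_pos: [0.4428, 0.0971, 0.3151]
tool_rot: [3.141, -0.004, -3.14]
contact_force: [-0.5, -0.7, -4.6]
opening: 0.0592
grip_force: 35.0
```

Request:
drive_effector(motion=[0, 0, 0, 0, 0, 0, 0, 0, 0.02, 0, 0, 0, 0, 0, 0.025, 0, 0, 0, 0, 0, 0.015, 0, 0, 0, 0, 0, 0.01, 0, 0, 0, 0, 0, 0.005, 0, 0, 0, 0, 0, 0, 0, 0, 0, 0, 0, 0, 0, 0, 0])

```text
time: 17.78
tool_pos: [0.4437, 0.0939, 0.2416]
tool_rot: [-3.141, -0.001, 3.14]
contact_force: [0.8, -0.3, -3.5]
opening: 0.0596
grip_force: 35.0
```

Request:
drive_effector(motion=[0, 0, 0.001, 0, 0, 0, 0, 0, 0.001, 0, 0, 0, 0, 0, 0.001, 0, 0, 0, 0, 0, 0, 0, 0, 0, 0, 0, 0, 0, 0, 0])

```text
time: 18.2
tool_pos: [0.4436, 0.0947, 0.2389]
tool_rot: [3.142, 0.0, 3.141]
contact_force: [0.3, 0.3, -4.3]
opening: 0.0595
grip_force: 35.0
```

```bash
python3 d.py 0.4433 0.0945 0.077
```

```text
dx dy dz [ 0.0003 -0.0002  0.0029] rotvec [ 0.0001  0.0004 -0.0007] t 18.2
```

Request:
drive_effector(motion=[0, 0, 0.001, 0, 0, 0, 0, 0, 0.001, 0, 0, 0, 0, 0, 0.001, 0, 0, 0, 0, 0, 0, 0, 0, 0, 0, 0, 0, 0, 0, 0])

```text
time: 18.62
tool_pos: [0.4436, 0.0947, 0.236]
tool_rot: [3.141, 0.0, 3.141]
contact_force: [-1.3, 0.7, 2.1]
opening: 0.0594
grip_force: 35.0
```

Request:
drive_effector(motion=[0, 0, 0.001, 0, 0, 0, 0, 0, 0, 0, 0, 0, 0, 0, 0, 0, 0, 0])

```text
time: 18.87
tool_pos: [0.4436, 0.0947, 0.2359]
tool_rot: [3.141, 0.001, 3.141]
contact_force: [-4.7, 0.2, 14.4]
opening: 0.0595
grip_force: 35.0
```

Yellow is down. I'll release, rise and go above red.

Request:
drive_effector(motion=[0, 0, 0, 0, 0, 0, 0, 0, 0, 0, 0, 0, 0, 0, 0, 0, 0, 0, 0, 0, 0, 0, 0, 0, 0, 0, 0, 0, 0, 0, 0, 0, 0, 0, 0, 0], finger_gap=0.092)

```text
time: 19.37
tool_pos: [0.4436, 0.0946, 0.2346]
tool_rot: [3.142, -0.0, 3.141]
contact_force: [-0.3, -0.2, 1.2]
opening: 0.0908
grip_force: 0.0
```

Request:
drive_effector(motion=[0, 0, -0.02, 0, 0, 0, 0, 0, -0.035, 0, 0, 0, 0, 0, -0.035, 0, 0, 0, 0, 0, -0.03, 0, 0, 0, -0.025, 0.01, -0.01, 0, 0, 0, -0.035, 0.012, 0, 0, 0, 0, -0.035, 0.012, 0, 0, 0, 0, -0.035, 0.012, 0, 0, 0, 0])

```text
time: 20.03
tool_pos: [0.5749, 0.1411, 0.3653]
tool_rot: [3.141, 0.001, 3.141]
contact_force: [1.1, 0.0, -0.2]
opening: 0.0916
grip_force: 0.0
```

Request:
drive_effector(motion=[-0.035, 0.012, 0, 0, 0, 0, -0.025, 0.01, 0, 0, 0, 0, -0.016, 0, 0, 0, 0, 0, 0, 0, 0, 0, 0, 0, 0, 0, 0, 0, 0, 0])

```text
time: 20.45
tool_pos: [0.6497, 0.1624, 0.3635]
tool_rot: [-3.141, -0.002, 3.141]
contact_force: [-0.1, 0.2, 0.4]
opening: 0.0919
grip_force: 0.0
```

```bash
python3 d.py 0.650 0.162 0.076
python3 - <<'E'
from m import *
c=robot.read_camera("wrist");im=c["image"][:,:,::-1].copy()
cv2.drawMarker(im,tuple(int(v) for v in proj(c,(.65,.162,.107))[0]),(255,255,255),0,12,1)
k=np.cos(.1506)*.047;s=np.sin(.1506)*.047
q=[[.6535+a*k-b*s,.1634+a*s+b*k,.048] for a,b in((1,1),(1,-1),(-1,-1),(-1,1))]
cv2.polylines(im,[proj(c,q).astype(int)],True,(0,255,0),1)
cv2.imwrite("pics/w3.png",im)
E
```

```text
dx dy dz [-0.0005 -0.0003  0.1285] rotvec [-0.0002 -0.0019 -0.001 ] t 20.45
```

View pics/w3.png

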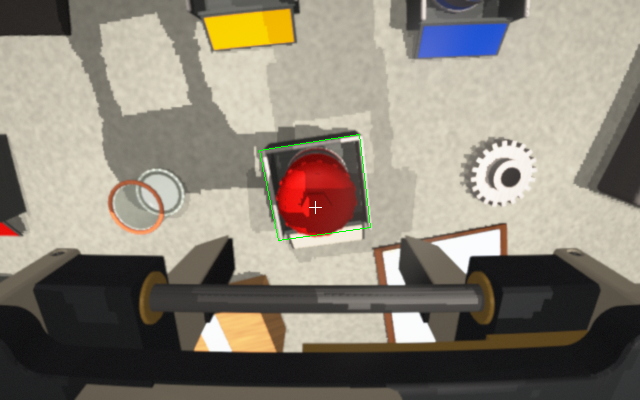

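Red's nut is at about (316,204) and the prediction was (315,207). The bin outline also fits. I'll descend and grip.

Request:
drive_effector(motion=[0, 0, 0.02, 0, 0, 0, 0, 0, 0.035, 0, 0, 0, 0, 0, 0.035, 0, 0, 0, 0, 0, 0.02, 0, 0, 0, 0, 0, 0.012, 0, 0, 0, 0, 0, 0.006, 0, 0, 0, 0, 0, 0, 0, 0, 0, 0, 0, 0, 0, 0, 0])

```text
time: 21.17
tool_pos: [0.6499, 0.1625, 0.2383]
tool_rot: [3.141, 0.002, 3.141]
contact_force: [-0.6, -0.0, 0.7]
opening: 0.0915
grip_force: 0.0
```

Request:
drive_effector(motion=[0, 0, 0, 0, 0, 0, 0, 0, 0, 0, 0, 0, 0, 0, 0, 0, 0, 0, 0, 0, 0, 0, 0, 0, 0, 0, 0, 0, 0, 0, 0, 0, 0, 0, 0, 0, 0, 0, 0, 0, 0, 0, 0, 0, 0, 0, 0, 0], finger_gap=0.04, squeeze=35)

```text
time: 21.83
tool_pos: [0.6498, 0.1624, 0.2373]
tool_rot: [3.141, 0.001, 3.141]
contact_force: [-0.4, -1.7, 3.5]
opening: 0.0655
grip_force: 35.0
```

Request:
drive_effector(motion=[0, 0, 0, 0, 0, 0, 0, 0, -0.005, 0, 0, 0, 0, 0, -0.015, 0, 0, 0, 0, 0, -0.03, 0, 0, 0, 0, 0, -0.03, 0, 0, 0, 0, 0, -0.03, 0, 0, 0, 0, 0, -0.015, 0, 0, 0, 0, 0, 0, 0, 0, 0])

```text
time: 22.5
tool_pos: [0.65, 0.1627, 0.3656]
tool_rot: [3.141, 0.006, 3.141]
contact_force: [1.1, 0.2, -3.4]
opening: 0.0657
grip_force: 35.0
```

```bash
python3 d.py 0.435 -0.145 0.205
```

```text
dx dy dz [ 2.149e-01 -3.078e-01 -1.000e-04] rotvec [ 0.001   0.0063 -0.0006] t 22.5
```

Request:
drive_effector(motion=[0.012, -0.017, 0, 0, 0, 0, 0.021, -0.03, 0, 0, 0, 0, 0.021, -0.03, 0, 0, 0, 0, 0.021, -0.03, 0, 0, 0, 0, 0.021, -0.03, 0, 0, 0, 0, 0.021, -0.03, 0, 0, 0, 0, 0.021, -0.03, 0, 0, 0, 0, 0.021, -0.03, 0, 0, 0, 0])

```text
time: 23.17
tool_pos: [0.4886, -0.0653, 0.3596]
tool_rot: [3.14, -0.004, 3.141]
contact_force: [0.1, -0.6, -2.9]
opening: 0.0655
grip_force: 35.0
```

Request:
drive_effector(motion=[0.021, -0.03, 0, 0, 0, 0, 0.021, -0.03, 0, 0, 0, 0, 0.014, -0.021, 0, 0, 0, 0, 0, 0, 0, 0, 0, 0, 0, 0, 0, 0, 0, 0])

```text
time: 23.58
tool_pos: [0.4334, -0.1461, 0.3602]
tool_rot: [3.14, -0.003, 3.138]
contact_force: [0.1, 0.4, -4.4]
opening: 0.0654
grip_force: 35.0
```

```bash
python3 d.py 0.435 -0.145 0.079
```

```text
dx dy dz [-0.0019  0.0009  0.1222] rotvec [ 0.0018 -0.0027 -0.0038] t 23.5833
```

Contact is expected near TCP z 0.238.

Request:
drive_effector(motion=[0, 0, 0.02, 0, 0, 0, 0, 0, 0.03, 0, 0, 0, 0, 0, 0.03, 0, 0, 0, 0, 0, 0.02, 0, 0, 0, 0, 0, 0.012, 0, 0, 0, 0, 0, 0.005, 0, 0, 0, 0, 0, 0, 0, 0, 0, 0, 0, 0, 0, 0, 0])

```text
time: 24.25
tool_pos: [0.4348, -0.1449, 0.2447]
tool_rot: [3.141, -0.0, -3.142]
contact_force: [0.5, 0.6, -3.5]
opening: 0.0655
grip_force: 35.0
```

Request:
drive_effector(motion=[0, 0, 0.001, 0, 0, 0, 0, 0, 0.001, 0, 0, 0, 0, 0, 0, 0, 0, 0, 0, 0, 0, 0, 0, 0])

```text
time: 24.58
tool_pos: [0.4345, -0.1454, 0.2432]
tool_rot: [-3.141, 0.001, 3.141]
contact_force: [-0.4, 0.2, -4.3]
opening: 0.0653
grip_force: 35.0
```

Request:
drive_effector(motion=[0, 0, 0.001, 0, 0, 0, 0, 0, 0.001, 0, 0, 0, 0, 0, 0, 0, 0, 0, 0, 0, 0, 0, 0, 0])

```text
time: 24.92
tool_pos: [0.4344, -0.1454, 0.2406]
tool_rot: [3.141, -0.0, 3.141]
contact_force: [-0.4, -0.5, -3.7]
opening: 0.065
grip_force: 35.0
```

Request:
drive_effector(motion=[0, 0, 0.001, 0, 0, 0, 0, 0, 0.001, 0, 0, 0, 0, 0, 0, 0, 0, 0, 0, 0, 0, 0, 0, 0])

```text
time: 25.25
tool_pos: [0.4344, -0.1453, 0.2386]
tool_rot: [3.141, -0.0, 3.141]
contact_force: [0.6, 0.1, -3.1]
opening: 0.0656
grip_force: 35.0
```

Request:
drive_effector(motion=[0, 0, 0.001, 0, 0, 0, 0, 0, 0, 0, 0, 0, 0, 0, 0, 0, 0, 0])

```text
time: 25.5
tool_pos: [0.4344, -0.1454, 0.2382]
tool_rot: [-3.141, 0.0, 3.141]
contact_force: [-1.7, 1.4, 5.2]
opening: 0.0655
grip_force: 35.0
```

Red is down on the mat. Next I release, rise and go above white.

Request:
drive_effector(motion=[0, 0, 0, 0, 0, 0, 0, 0, 0, 0, 0, 0, 0, 0, 0, 0, 0, 0, 0, 0, 0, 0, 0, 0, 0, 0, 0, 0, 0, 0, 0, 0, 0, 0, 0, 0], finger_gap=0.092)

```text
time: 26.0
tool_pos: [0.4344, -0.1454, 0.2376]
tool_rot: [3.141, 0.0, 3.141]
contact_force: [0.9, 0.0, -0.0]
opening: 0.0912
grip_force: 0.0
```

Request:
drive_effector(motion=[0, 0, -0.02, 0, 0, 0, 0, 0, -0.035, 0, 0, 0, 0, 0, -0.035, 0, 0, 0, 0, 0, -0.03, 0, 0, 0, -0.025, -0.01, -0.005, 0, 0, 0, -0.035, -0.015, 0, 0, 0, 0, -0.035, -0.015, 0, 0, 0, 0, -0.035, -0.015, 0, 0, 0, 0])

```text
time: 26.67
tool_pos: [0.5656, -0.2009, 0.3632]
tool_rot: [-3.141, 0.001, 3.141]
contact_force: [0.4, -0.4, -0.2]
opening: 0.0921
grip_force: 0.0
```

Request:
drive_effector(motion=[-0.035, -0.015, 0, 0, 0, 0, -0.027, -0.015, 0, 0, 0, 0, -0.02, -0.006, 0, 0, 0, 0, 0, 0, 0, 0, 0, 0, 0, 0, 0, 0, 0, 0])

```text
time: 27.08
tool_pos: [0.6467, -0.2366, 0.3612]
tool_rot: [3.141, -0.002, 3.141]
contact_force: [-0.6, -0.5, 0.4]
opening: 0.0919
grip_force: 0.0
```

```bash
python3 d.py 0.6465 -0.236 0.078
python3 - <<'E'
from m import *
c=robot.read_camera("wrist");im=c["image"][:,:,::-1].copy()
cv2.drawMarker(im,tuple(int(v) for v in proj(c,(.6465,-.236,.109))[0]),(0,0,255),0,12,1)
q=[[.6452+a*.047,-.2393+b*.047,.048] for a,b in((1,1),(1,-1),(-1,-1),(-1,1))]
cv2.polylines(im,[proj(c,q).astype(int)],True,(0,255,0),1)
cv2.imwrite("pics/w4.png",im)
E
```

```text
dx dy dz [-0.      0.0005  0.1242] rotvec [ 0.001  -0.0017 -0.0007] t 27.0833
```

View pics/w4.png

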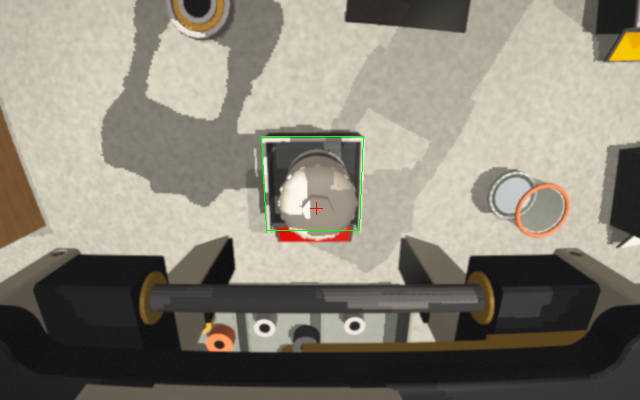

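White's nut at (318,206) matches the prediction, and so does its bin. I'll descend and grip.

Request:
drive_effector(motion=[0, 0, 0.02, 0, 0, 0, 0, 0, 0.035, 0, 0, 0, 0, 0, 0.035, 0, 0, 0, 0, 0, 0.02, 0, 0, 0, 0, 0, 0.01, 0, 0, 0, 0, 0, 0.004, 0, 0, 0, 0, 0, 0, 0, 0, 0, 0, 0, 0, 0, 0, 0])

```text
time: 27.8
tool_pos: [0.6466, -0.2366, 0.2407]
tool_rot: [-3.14, 0.003, 3.141]
contact_force: [-0.1, -0.6, -0.6]
opening: 0.0921
grip_force: 0.0
```

Request:
drive_effector(motion=[0, 0, 0, 0, 0, 0, 0, 0, 0, 0, 0, 0, 0, 0, 0, 0, 0, 0, 0, 0, 0, 0, 0, 0, 0, 0, 0, 0, 0, 0, 0, 0, 0, 0, 0, 0, 0, 0, 0, 0, 0, 0, 0, 0, 0, 0, 0, 0], finger_gap=0.04, squeeze=35)

```text
time: 28.47
tool_pos: [0.6464, -0.2364, 0.2391]
tool_rot: [3.142, 0.001, 3.141]
contact_force: [-0.4, 0.7, 3.2]
opening: 0.0632
grip_force: 35.0
```

Request:
drive_effector(motion=[0, 0, 0, 0, 0, 0, 0, 0, -0.005, 0, 0, 0, 0, 0, -0.015, 0, 0, 0, 0, 0, -0.03, 0, 0, 0, 0, 0, -0.03, 0, 0, 0, 0, 0, -0.03, 0, 0, 0, 0, 0, -0.015, 0, 0, 0, 0, 0, 0, 0, 0, 0])

```text
time: 29.13
tool_pos: [0.6467, -0.2369, 0.3679]
tool_rot: [-3.138, 0.006, 3.141]
contact_force: [1.0, -0.2, -2.6]
opening: 0.0633
grip_force: 35.0
```

```bash
python3 d.py 0.54 -0.04 0.2
```

```text
dx dy dz [0.1069 0.1968 0.0076] rotvec [-0.0033  0.0062 -0.0009] t 29.1333
```

I'll carry white round the bowl via (0.54, −0.04).

Request:
drive_effector(motion=[0.01, 0.017, 0, 0, 0, 0, 0.0165, 0.03, 0, 0, 0, 0, 0.0165, 0.03, 0, 0, 0, 0, 0.0165, 0.03, 0, 0, 0, 0, 0.0165, 0.03, 0, 0, 0, 0, 0.0165, 0.03, 0, 0, 0, 0, 0.0145, 0.03, 0, 0, 0, 0, 0, 0.02, 0, 0, 0, 0])

```text
time: 29.8
tool_pos: [0.5365, -0.0171, 0.3616]
tool_rot: [3.14, -0.006, 3.142]
contact_force: [0.3, -0.3, -3.9]
opening: 0.0637
grip_force: 35.0
```

Request:
drive_effector(motion=[-0.0135, 0.024, 0, 0, 0, 0, -0.017, 0.03, 0, 0, 0, 0, -0.017, 0.03, 0, 0, 0, 0, -0.017, 0.03, 0, 0, 0, 0, -0.017, 0.03, 0, 0, 0, 0, -0.017, 0.03, 0, 0, 0, 0, -0.015, 0.009, 0, 0, 0, 0, 0, 0, 0, 0, 0, 0])

```text
time: 30.47
tool_pos: [0.6544, 0.1663, 0.3603]
tool_rot: [3.141, -0.003, -3.139]
contact_force: [-0.4, -0.8, -3.5]
opening: 0.0637
grip_force: 35.0
```

Request:
drive_effector(motion=[0, 0, 0, 0, 0, 0, 0, 0, 0, 0, 0, 0])

```text
time: 30.63
tool_pos: [0.6527, 0.1629, 0.3617]
tool_rot: [-3.141, -0.004, 3.14]
contact_force: [0.3, -0.2, -3.3]
opening: 0.0632
grip_force: 35.0
```

```bash
python3 d.py 0.6535 0.1634 0.08
```

```text
dx dy dz [-0.0013  0.0006  0.1227] rotvec [-0.0009 -0.0038 -0.0011] t 30.6333
```

Contact is expected near TCP z 0.239.

Request:
drive_effector(motion=[0, 0, 0.02, 0, 0, 0, 0, 0, 0.03, 0, 0, 0, 0, 0, 0.03, 0, 0, 0, 0, 0, 0.02, 0, 0, 0, 0, 0, 0.012, 0, 0, 0, 0, 0, 0.005, 0, 0, 0, 0, 0, 0, 0, 0, 0, 0, 0, 0, 0, 0, 0])

```text
time: 31.3
tool_pos: [0.6535, 0.1631, 0.248]
tool_rot: [3.141, 0.002, 3.14]
contact_force: [0.5, -0.5, -3.3]
opening: 0.0634
grip_force: 35.0
```

Request:
drive_effector(motion=[0, 0, 0.001, 0, 0, 0, 0, 0, 0.001, 0, 0, 0, 0, 0, 0, 0, 0, 0, 0, 0, 0, 0, 0, 0])

```text
time: 31.63
tool_pos: [0.6532, 0.1635, 0.2454]
tool_rot: [3.141, 0.001, 3.141]
contact_force: [-0.6, -0.2, -3.9]
opening: 0.0635
grip_force: 35.0
```

Request:
drive_effector(motion=[0, 0, 0.001, 0, 0, 0, 0, 0, 0.001, 0, 0, 0, 0, 0, 0, 0, 0, 0, 0, 0, 0, 0, 0, 0])

```text
time: 31.97
tool_pos: [0.6531, 0.1635, 0.2426]
tool_rot: [3.142, -0.0, 3.141]
contact_force: [0.1, 0.1, -3.3]
opening: 0.0634
grip_force: 35.0
```

Request:
drive_effector(motion=[0, 0, 0.001, 0, 0, 0, 0, 0, 0.001, 0, 0, 0, 0, 0, 0.001, 0, 0, 0, 0, 0, 0, 0, 0, 0, 0, 0, 0, 0, 0, 0])

```text
time: 32.38
tool_pos: [0.6531, 0.1635, 0.2396]
tool_rot: [3.142, -0.0, 3.141]
contact_force: [0.0, 0.0, -3.3]
opening: 0.0637
grip_force: 35.0
```

Request:
drive_effector(motion=[0, 0, 0.001, 0, 0, 0, 0, 0, 0, 0, 0, 0, 0, 0, 0, 0, 0, 0])

```text
time: 32.63
tool_pos: [0.6533, 0.1635, 0.2391]
tool_rot: [3.141, 0.001, 3.141]
contact_force: [-0.1, 0.3, -0.8]
opening: 0.0636
grip_force: 35.0
```

Contact. I'll release, rise and return to red on the mat.

Request:
drive_effector(motion=[0, 0, 0, 0, 0, 0, 0, 0, 0, 0, 0, 0, 0, 0, 0, 0, 0, 0, 0, 0, 0, 0, 0, 0, 0, 0, 0, 0, 0, 0, 0, 0, 0, 0, 0, 0], finger_gap=0.092)

```text
time: 33.13
tool_pos: [0.6532, 0.1635, 0.2388]
tool_rot: [3.141, 0.0, 3.141]
contact_force: [-0.5, 1.0, -0.8]
opening: 0.0912
grip_force: 0.0
```

Request:
drive_effector(motion=[0, 0, -0.02, 0, 0, 0, 0, 0, -0.035, 0, 0, 0, 0, 0, -0.035, 0, 0, 0, 0, 0, -0.03, 0, 0, 0, 0.012, -0.017, -0.005, 0, 0, 0, 0.022, -0.031, 0, 0, 0, 0, 0.022, -0.031, 0, 0, 0, 0, 0.022, -0.031, 0, 0, 0, 0])

```text
time: 33.8
tool_pos: [0.5738, 0.0528, 0.3639]
tool_rot: [-3.141, 0.001, -3.141]
contact_force: [0.1, -1.3, 0.8]
opening: 0.0918
grip_force: 0.0
```

Request:
drive_effector(motion=[0.022, -0.031, 0, 0, 0, 0, 0.022, -0.031, 0, 0, 0, 0, 0.022, -0.031, 0, 0, 0, 0, 0.022, -0.031, 0, 0, 0, 0, 0.022, -0.031, 0, 0, 0, 0, 0.02, -0.031, 0, 0, 0, 0, 0.011, -0.013, 0, 0, 0, 0, 0, 0, 0, 0, 0, 0])

```text
time: 34.47
tool_pos: [0.4322, -0.1476, 0.364]
tool_rot: [-3.141, -0.0, 3.137]
contact_force: [0.2, 0.5, -1.1]
opening: 0.0919
grip_force: 0.0
```

Request:
drive_effector(motion=[0, 0, 0, 0, 0, 0, 0, 0, 0, 0, 0, 0])

```text
time: 34.63
tool_pos: [0.4343, -0.1449, 0.3639]
tool_rot: [3.141, 0.001, 3.141]
contact_force: [0.3, 0.1, 0.1]
opening: 0.0918
grip_force: 0.0
```

```bash
python3 d.py 0.4344 -0.1454 0.079
```

```text
dx dy dz [ 0.     -0.0005  0.1259] rotvec [ 0.0002  0.0008 -0.0008] t 34.6333
```

Request:
drive_effector(motion=[0, 0, 0.02, 0, 0, 0, 0, 0, 0.035, 0, 0, 0, 0, 0, 0.035, 0, 0, 0, 0, 0, 0.02, 0, 0, 0, 0, 0, 0.011, 0, 0, 0, 0, 0, 0.005, 0, 0, 0, 0, 0, 0, 0, 0, 0, 0, 0, 0, 0, 0, 0])

```text
time: 35.3
tool_pos: [0.4346, -0.1448, 0.238]
tool_rot: [-3.141, 0.001, -3.141]
contact_force: [0.2, 0.4, 0.1]
opening: 0.0917
grip_force: 0.0
```

Request:
drive_effector(motion=[0, 0, 0, 0, 0, 0, 0, 0, 0, 0, 0, 0, 0, 0, 0, 0, 0, 0, 0, 0, 0, 0, 0, 0, 0, 0, 0, 0, 0, 0, 0, 0, 0, 0, 0, 0, 0, 0, 0, 0, 0, 0, 0, 0, 0, 0, 0, 0], finger_gap=0.04, squeeze=35)

```text
time: 35.97
tool_pos: [0.434, -0.1455, 0.2381]
tool_rot: [-3.141, 0.001, 3.141]
contact_force: [0.0, 0.6, 6.2]
opening: 0.0654
grip_force: 35.0
```

Request:
drive_effector(motion=[0, 0, 0, 0, 0, 0, 0, 0, -0.005, 0, 0, 0, 0, 0, -0.015, 0, 0, 0, 0, 0, -0.03, 0, 0, 0, 0, 0, -0.03, 0, 0, 0, 0, 0, -0.02, 0, 0, 0, 0, 0, 0, 0, 0, 0, 0, 0, 0, 0, 0, 0])

```text
time: 36.63
tool_pos: [0.4337, -0.1453, 0.3378]
tool_rot: [-3.141, 0.001, 3.141]
contact_force: [0.8, 0.9, -5.0]
opening: 0.0654
grip_force: 35.0
```

```bash
python3 d.py 0.6452 -0.2393 0.18
```

```text
dx dy dz [-0.2116 -0.0939 -0.001 ] rotvec [-0.0004  0.001  -0.0008] t 36.6333
```

Request:
drive_effector(motion=[-0.018, -0.008, 0, 0, 0, 0, -0.03, -0.0135, 0, 0, 0, 0, -0.035, -0.0155, 0, 0, 0, 0, -0.035, -0.0155, 0, 0, 0, 0, -0.035, -0.0155, 0, 0, 0, 0, -0.035, -0.0155, 0, 0, 0, 0, -0.0235, -0.0105, 0, 0, 0, 0, 0, 0, 0, 0, 0, 0])

```text
time: 37.3
tool_pos: [0.6481, -0.2412, 0.3325]
tool_rot: [3.14, -0.003, 3.14]
contact_force: [-0.6, -0.4, -4.0]
opening: 0.0658
grip_force: 35.0
```

Request:
drive_effector(motion=[0, 0, 0, 0, 0, 0, 0, 0, 0.02, 0, 0, 0, 0, 0, 0.03, 0, 0, 0, 0, 0, 0.025, 0, 0, 0, 0, 0, 0.012, 0, 0, 0, 0, 0, 0.005, 0, 0, 0, 0, 0, 0, 0, 0, 0, 0, 0, 0, 0, 0, 0])

```text
time: 37.97
tool_pos: [0.6455, -0.2396, 0.2468]
tool_rot: [-3.141, 0.001, 3.141]
contact_force: [0.5, -1.3, -3.7]
opening: 0.0654
grip_force: 35.0
```

```bash
python3 d.py 0.6452 -0.2393 0.079
```

```text
dx dy dz [0.0003 0.0003 0.0088] rotvec [-0.0006  0.0012 -0.0008] t 37.9667
```

Request:
drive_effector(motion=[0, 0, 0.002, 0, 0, 0, 0, 0, 0.002, 0, 0, 0, 0, 0, 0.001, 0, 0, 0, 0, 0, 0.001, 0, 0, 0, 0, 0, 0, 0, 0, 0, 0, 0, 0, 0, 0, 0])

```text
time: 38.47
tool_pos: [0.6453, -0.2395, 0.2398]
tool_rot: [3.142, 0.0, 3.141]
contact_force: [0.6, -0.2, -3.9]
opening: 0.0653
grip_force: 35.0
```

Request:
drive_effector(motion=[0, 0, 0.001, 0, 0, 0, 0, 0, 0.001, 0, 0, 0, 0, 0, 0, 0, 0, 0, 0, 0, 0, 0, 0, 0])

```text
time: 38.8
tool_pos: [0.6453, -0.2395, 0.2375]
tool_rot: [3.141, -0.0, 3.141]
contact_force: [-0.0, 0.1, -3.9]
opening: 0.0653
grip_force: 35.0
```

Request:
drive_effector(motion=[0, 0, 0.001, 0, 0, 0, 0, 0, 0, 0, 0, 0, 0, 0, 0, 0, 0, 0])

```text
time: 39.05
tool_pos: [0.6454, -0.2395, 0.2372]
tool_rot: [-3.141, 0.001, 3.141]
contact_force: [-0.7, 1.0, -0.4]
opening: 0.0655
grip_force: 35.0
```

Red is down. I'll release, rise well clear and check from the fixed cameras.

Request:
drive_effector(motion=[0, 0, 0, 0, 0, 0, 0, 0, 0, 0, 0, 0, 0, 0, 0, 0, 0, 0, 0, 0, 0, 0, 0, 0, 0, 0, 0, 0, 0, 0, 0, 0, 0, 0, 0, 0], finger_gap=0.092)

```text
time: 39.55
tool_pos: [0.6453, -0.2396, 0.2367]
tool_rot: [-3.142, 0.0, 3.141]
contact_force: [0.0, -1.0, 0.5]
opening: 0.0916
grip_force: 0.0
```

Request:
drive_effector(motion=[0, 0, -0.02, 0, 0, 0, 0, 0, -0.035, 0, 0, 0, 0, 0, -0.035, 0, 0, 0, 0, 0, -0.035, 0, 0, 0, 0.03, 0, -0.01, 0, 0, 0, 0.04, 0, 0, 0, 0, 0, 0.04, 0, 0, 0, 0, 0, 0.04, 0, 0, 0, 0, 0])

```text
time: 40.22
tool_pos: [0.4935, -0.2389, 0.3718]
tool_rot: [-3.141, 0.001, 3.141]
contact_force: [-0.2, -0.1, 0.4]
opening: 0.0919
grip_force: 0.0
```

Request:
drive_effector(motion=[0.03, 0, 0, 0, 0, 0, 0, 0, 0, 0, 0, 0, 0, 0, 0, 0, 0, 0])

```text
time: 40.47
tool_pos: [0.4643, -0.2395, 0.3725]
tool_rot: [-3.141, 0.001, 3.139]
contact_force: [1.1, 0.3, 0.7]
opening: 0.0922
grip_force: 0.0
```

```bash
python3 - <<'E'
from m import *
S=robot.read_camera("scene");D=robot.read_camera("side")
B=dict(red=(.6452,-.2393,.107),yellow=(.4433,.0945,.103),blue=(.4516,.2945,.113),white=(.6535,.1634,.109))
a=[]
for c,(x,y) in((S,(180,100)),(D,(190,75))):
    im=c["image"][:,:,::-1].copy()
    for p in B.values(): cv2.drawMarker(im,tuple(proj(c,p)[0].round().astype(int).tolist()),(0,0,0),0,8,1)
    a.append(im[y:y+270,x:x+300])
cv2.imwrite("pics/end.png",cv2.resize(np.hstack(a),None,fx=1.33,fy=1.33,interpolation=2))
E
```

```text
(no output)
```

View pics/end.png

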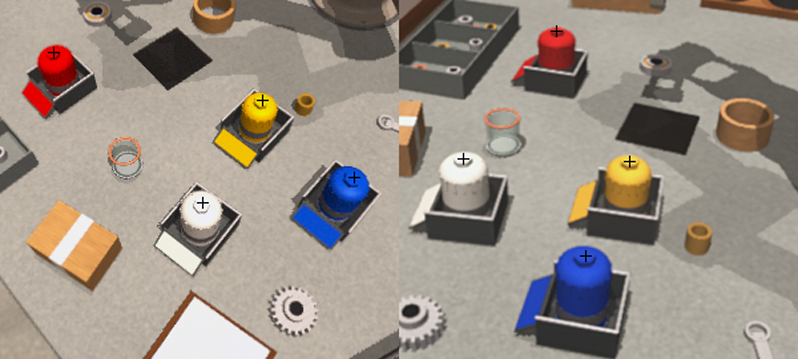

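All four filters stand upright in the matching bins, with their nuts on the predicted marks to within a few pixels. The bowl hasn't moved. I'll hand it in.

```bash
python3 -c "
from cell import robot
print(robot.hand_in())"
```

```text
the job is handed in; nothing more can be done
None
```

I handed the job in at about 40 s on the robot's clock: by the final camera check, all four filters stand upright in the bins matching their colours and the bowl is undisturbed; the hand-in call returned no verdict.

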